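Show a notched slide to the label reader

TASK

First swing the lever of the lamp dimmer until it points at the red index tab. Then take the slide with the notched corner out of the rack by its clear part and hold its label up to the slanted reader: label face upward and square to the lens, the frosted end centred on the lens axis about 10 cm in front of the lens. Finish while still holding it there, with the fingers off the frosted end, the lever left at the tab, and the blank slide, the bottles and the vial left as they stood.

Things in the scene. Friction and masses are not known exactly. Their poses are not given: they have to be found in the camera images.
- dimmer_lever (a joint): Angle (rad, 0 to 1.9) of the dark steel lever on top of the grey dimmer box (130 x 160 mm, 34 mm high, fixed). It turns flat about an upright pivot, counter-clockwise seen from above as the value grows. Light friction; stays where it is left. Starts between 0 and 0.4.
- dimmer_index (a joint): Angle of the red index tab on the same pivot and the same scale: the lever points at the tab when both joints read the same. The tab is stiff and is not to be moved; it starts between 0.9 and 1.6.
- lever_knob (a point): Centre of the top of the lever's upright black knob (14 mm diameter, 30 mm tall, top 74 mm above the worktop). x points along the lever, outward; the pivot axis lies 55 mm back along -x; z is up. The bar under the knob has its top 44 mm above the worktop; a white pointer at its end reaches 74 mm from the pivot.
- index_tab (a point): Centre of the top of the red index tab (10 x 5 x 4 mm, on top of the dimmer box), 80 mm from the pivot. The x axis points outward from the pivot to the tab.
- rack: Blue plastic slide rack (118 x 122 mm, fixed) with two slots along its x axis, 35 mm either side of its middle. Slot floor 6 mm above the worktop, slot walls to 20 mm, slots 10 mm wide. Origin at the centre of its underside; z up. It may stand turned any way round.
- slide: The slide to show, 90 x 8 x 40 mm as it stands in the rack on a long edge (top 46 mm above the worktop), 30 g. Clear pane with a purple spot; the last 26 mm (x = +19 to +45) is the white frosted end, its upper corner cut by an 8 x 8 mm notch. Origin: middle of the lower edge; x to the frosted end, z to the notched edge (up in the rack), y straight out of the label face.
- label_centre (a point): Centre of the label (blue stripe, black bars) on the slide's frosted end: at x = 31, y = 4, z = 18 mm in the slide's frame, same axes. The back of the frosted end is plain white. Looking at the label face with the notched edge up, the frosted end is on the left.
- blank: Blank slide in the rack's other slot, same size and same frame, clear all along, without notch or frosted end. Leave it standing.
- reader: Label reader (fixed): grey foot 110 x 120 x 16 mm, upright column and a white slanted head with a round lit lens at its lower front, all behind the reading spot seen from the robot. Origin at the centre of the foot's underside. The head reaches to about 0.33 m above the worktop; its lowest point is about 0.22 m up.
- reading_spot (a point): Point in free air on the lens axis, 100 mm in front of the lens and 170 mm above the worktop, where the label's centre belongs. z points along the lens axis to the lens (45 degrees up and away from the robot), y is level, to the robot's left; x points away from the robot and 45 degrees down.
- oil: Dark oil bottle with red cap, 34 mm diameter, 105 mm tall, loose bystander. Origin at the centre of its underside.
- vial: Small specimen vial, 22 mm diameter, 54 mm tall, loose bystander. Origin at the centre of its underside.
- stain: Brown stain bottle with dropper cap, 36 mm diameter, 98 mm tall, loose bystander. Origin at the centre of its underside.
Things that resemble listed ones, but are neither listed nor needed, are in the scene too. What is shaped like the slide but pink is not meant.

How it is judged:
By the outcome, as a careful person would: the job done as asked, in the order asked, and still so for the second after the job is handed in, while the arm keeps its last pose, push and grip.
It also fails if it takes over 51 s, if anything falls off the work surface, if the arm or the gripper's body presses on something with over 40 N, if the wrist force passes 120 N, or if a joint passes its speed limit or range.

ROBOT

A 6-joint arm with a two-finger parallel gripper is mounted at the origin on a cart in front of the work surface, level with it; the furniture and walls round the work are solid. World frame = base frame: x ahead of the robot, y to its left, z up, the work surface at z = 0. Lengths are in m, angles in rad, forces in N, time in s.
With the tool pointing down it reaches from about 0.35 to 0.725 m from the base axis. Payload 4.3 kg.
Tool frame: the origin (TCP) lies between the finger pads; the fingertips stand 19 mm ahead of it and the grasp point (between the pads) is the TCP; z points along the fingers, y is the line along which they close (so a half turn about z gives the same grasp; the last joint's range is limited). The gripper opens to 85 mm and grips with 20 to 120 N. Pads are 22 mm wide; open, the fingers measure 114 mm over their backs; the gripper's body (76 mm by 85 mm) begins 54 mm behind the grasp point. The pads swing forward as they close: fully open they stand 13 mm farther back than shut.
Start: joints at [-1.4, 0.377, 0.081, 1.274, 0, 1.46], TCP at [0.159, -0.553, 0.25] pointing down, gripper open.
Joint ranges: [-2.72, 2.72], [-0.84, 1.66], [-1.02, 1.22], [-1.77, 2.12], [-1.37, 1.28], [-3.14, 3.14]. Speed limits (rad/s): [2.57, 2.57, 3.14, 3.14, 3.14, 3.14].

INTERFACE

Orientations are given as a 3x3 rotation matrix whose columns are the frame's x, y, z axes.
In Python, from rig import manip, effector, optics, workorder gives the robot as it stands. The module is installed in compiled form; this text tells all that it offers. Calls block until the motion is done:
- manip.move_pose(position, orientation): joint-space move of the TCP to a pose.
- manip.move_straight(position, rotation=None, v=0.15, force_limit=None): straight line of the TCP; rotation=None keeps the orientation; v is the mean speed in m/s. With force_limit (N) it stops when the force on the tool has changed by that much, and returns True; else False.
- manip.move_joints(angles): joint-space move.
- effector.set_gripper(opening, force=None): finger opening in m; force is the grip in N (None keeps the last); returns when the fingers have stopped.
- manip.hold(seconds).
- manip.inverse_kinematics(position, orientation): joint angles nearest the present ones, or None.
- optics.capture(name): name is "side" or "top"; returns (picture, depth): 400x640x3 uint8, red, green, blue; 400x640 float32, m along the optical axis (not along the pixel's ray), 0 where there is no reading.
- optics.calibration(name): a dict with "fx", "fy", "cx", "cy" (pixels), "origin" and "attitude" of the camera in the world. Camera axes: x right, y down, z forward; pixel columns grow to the right and rows downward; lengths in m; the calibration is good to about 2 mm. A picture is of the moment at which its call begins. calibration takes no time and is no camera call.
A pose or a line that the arm cannot do raises manip.IKError and nothing moves.
- workorder.hand_in(): hands the job in; it is judged then, once.
Readings, each from a call of its own:
- manip.current_time_s(): time.
- manip.current_q(): joint angles.
- manip.current_qvel(): joint speeds.
- manip.current_joint_torque(): joint torques, N m.
- manip.current_eef_pos(): TCP position.
- manip.current_tool_rot(): TCP orientation.
- manip.current_contact_force(): force on the tool from outside, world axes, zero at the start.
- manip.current_moment(): the same for the moment, N m.
- manip.current_opening(): finger opening in m.
- manip.current_grip_force(): force on a finger pad.
Only numpy, scipy, OpenCV 4.12 (cv2) and the standard library are available. Lean on these libraries where they do the work, as an engineer would, in place of code of your own. Each camera call takes 0.05 s, during which the arm holds its last target. There are 200 camera calls.

## Working session

There is one attempt and no reset: what is moved stays moved. The work goes in short steps, each a Python script; the robot and the scene stay as the last script left them, time stands still between calls to the robot, and variables do not carry over. Pictures are saved under pics/ and viewed, at most 10 in all, crops included, and the job is handed in when it is done.

```bash
mkdir -p pics; cat > h.py <<'E'
import numpy as np, cv2
from rig import manip, effector, optics, workorder
def cap(n):
    p,d=optics.capture(n); return p,d
def save(n,p): cv2.imwrite(f'pics/{n}.png',p[...,::-1])
def cloud(n,d):
    c=optics.calibration(n); v,u=np.mgrid[:400,:640]
    P=np.stack([(u-c['cx'])/c['fx']*d,(v-c['cy'])/c['fy']*d,d],-1)
    W=P@np.array(c['attitude']).T+np.array(c['origin']); W[d<=0]=np.nan; return W
def ray(n,u,v,z):
    c=optics.calibration(n); r=np.array(c['attitude'])@np.array([(u-c['cx'])/c['fx'],(v-c['cy'])/c['fy'],1]); o=np.array(c['origin'])
    return o+r*(z-o[2])/r[2]
E
python3 - <<'E'
from h import *
for n in('top','side'):
    p,d=cap(n); save(n+'0',p); np.savez(n+'0.npz',p=p,d=d); print(n,optics.calibration(n))
E
```

```text
top {'fx': 463.41108402367263, 'fy': 463.41108402367263, 'cx': 312.97988524648775, 'cy': 205.1414870344313, 'origin': array([0.47279627, 0.2389341 , 1.2922227 ]), 'attitude': array([[-0.02216466, -0.99143834,  0.12868081],
       [-0.99932173,  0.01818473, -0.0320218 ],
       [ 0.02940762, -0.12930328, -0.99116893]])}
side {'fx': 384.62510212289345, 'fy': 384.62510212289345, 'cx': 318.43999341839213, 'cy': 198.26472678160923, 'origin': array([ 0.4889894 , -0.58488723,  0.42818047]), 'attitude': array([[ 0.98256658, -0.07553447,  0.16987485],
       [-0.18533356, -0.32600472,  0.92702341],
       [-0.01464222, -0.94234572, -0.33432042]])}
```

View pics/top0.png

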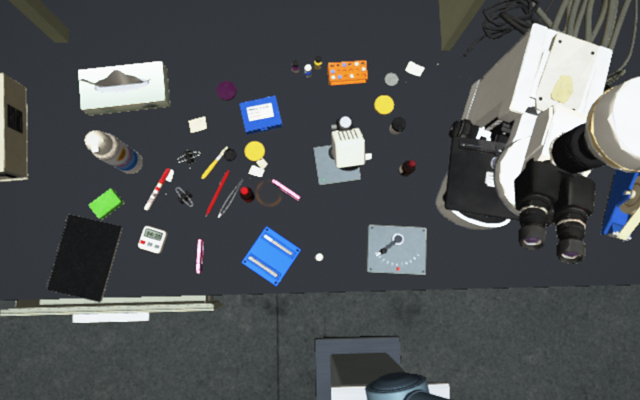

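View pics/side0.png

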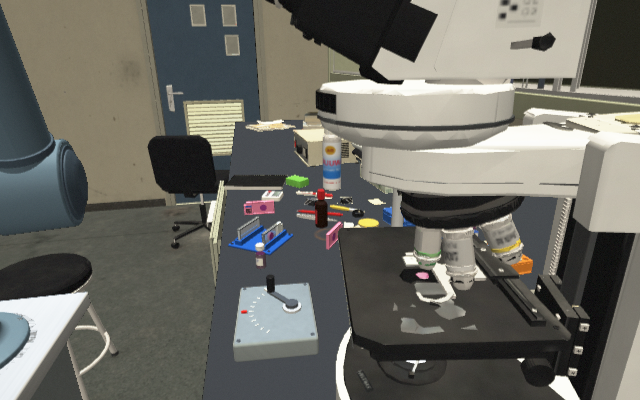

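Top view: dimmer at (397,250), rack at (271,255), reader at (340,160), vial at (319,257), and a red-capped bottle at (247,193). Pink decoys lie at (285,189) and (200,255). In the side view, the two standing slides are in the rack at about (248,230) and (273,235). Next I take a close crop of the rack and dimmer from both views.

```bash
python3 - <<'E'
from h import *
def crop(p,u,v,w,h): return cv2.resize(p[v-h:v+h,u-w:u+w],(400,300),interpolation=cv2.INTER_CUBIC)
t=np.load('top0.npz');s=np.load('side0.npz')
im=np.vstack([np.hstack([crop(t['p'],271,255,40,30),crop(t['p'],397,250,40,30)]),np.hstack([crop(s['p'],262,233,40,30),crop(s['p'],276,315,60,45)])])
save('crop1',im)
W=cloud('top',t['d']);S=cloud('side',s['d'])
for n,u,v in[('rack',271,255),('dim',397,250),('knob',379,253),('pivot',398,239),('tab',397,268),('reader',349,148),('foot',325,175),('vial',319,257),('cap',247,193),('c2',408,167),('c3',398,125)]: print(n,W[v,u].round(4))
E
```

```text
rack [0.5035 0.3161 0.0054]
dim [ 0.509  -0.028   0.0319]
knob [0.5018 0.023  0.0399]
pivot [ 0.5382 -0.0293  0.045 ]
tab [ 0.4606 -0.0235  0.0426]
reader [0.7241 0.1261 0.3111]
foot [0.7232 0.1621 0.0157]
vial [0.4942 0.1862 0.0576]
cap [0.6635 0.3716 0.0933]
c2 [ 0.7311 -0.0604  0.0689]
c3 [ 0.8528 -0.0415  0.0556]
```

View pics/crop1.png

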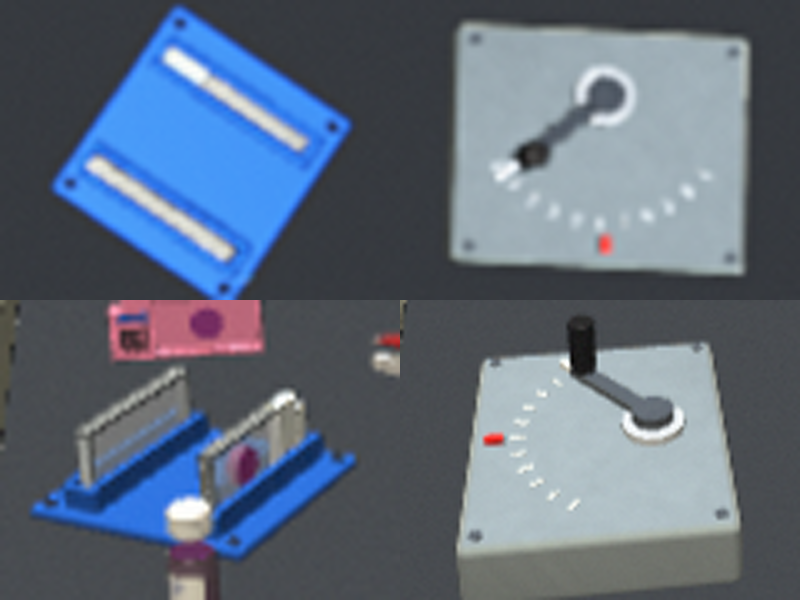

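The crop confirms the choice. The slide is in the rack's upper slot in the top view. Its frosted end is at about (264,236) and its clear end at (292,254). The blank is in the lower slot, and the pink slides are ruled out. The side camera sees the plain white back, so the label faces lower-left in the top view. The lever points at about (378,252) and the tab is at (397,268).

```bash
python3 - <<'E'
from h import *
t=np.load('top0.npz');s=np.load('side0.npz')
W=cloud('top',t['d']);S=cloud('side',s['d']);p=t['p'].astype(int)
hsv=cv2.cvtColor(t['p'],cv2.COLOR_RGB2HSV).astype(int)
V,U=np.mgrid[:400,:640]
def reg(a,b,c,d): return (U>a)&(U<b)&(V>c)&(V<d)
def rays(m,z,n='top'): return np.array([ray(n,u,v,z)[:2] for v,u in np.argwhere(m)],np.float32)
def rect(m,z):
    P=rays(m,z); c,wh,a=cv2.minAreaRect(P*1000); return np.round(c,1),np.round(wh,1),round(a,2)
blue=reg(235,305,222,290)&(hsv[...,0]>95)&(hsv[...,0]<125)&(hsv[...,1]>120)
n,l,st,_=cv2.connectedComponentsWithStats(blue.astype(np.uint8)); blue=l==1+st[1:,4].argmax()
print('rack',rect(blue,.006))
wht=reg(235,305,222,290)&(hsv[...,1]<90)&(hsv[...,2]>120)
n,l,st,ce=cv2.connectedComponentsWithStats(wht.astype(np.uint8))
for i in range(1,n):
    if st[i,4]>20: print('white',ce[i],st[i,4],rect(l==i,.046),np.nanmedian(W[l==i],0).round(3))
# dimmer
red=reg(365,430,222,280)&(hsv[...,1]>110)&((hsv[...,0]<10)|(hsv[...,0]>170)); print('tab',red.sum(),rays(red,.038).mean(0).round(4),np.nanmedian(W[red],0).round(3))
wp=reg(372,384,247,260)&(hsv[...,2]>215); print('pointer',wp.sum(),rays(wp,.044).mean(0).round(4))
g=reg(362,432,222,280)&(hsv[...,2]>100)
print('dimbox',rect(g,.034))
ring=reg(388,408,229,249)&(hsv[...,2]>205); 
c,r=cv2.minEnclosingCircle(rays(ring,.036)*1000);print('ring',ring.sum(),np.round(c,1),r)
dk=reg(394,404,234,246)&(p.max(-1)<95);print('hub',dk.sum(),rays(dk,.045).mean(0).round(4))
kb=reg(374,394,243,259)&(p.max(-1)<50);print('knob',kb.sum(),rays(kb,.074).mean(0).round(4), np.nanmax(W[kb][:,2]))
# side view tab/knob
hs=cv2.cvtColor(s['p'],cv2.COLOR_RGB2HSV).astype(int)
red=reg(236,252,305,318)&(hs[...,1]>150)&((hs[...,0]<10)|(hs[...,0]>170)); print('tab side',red.sum(),rays(red,.037,'side').mean(0).round(4))
# obstacles near
ob=(W[...,1]<-.08)&(W[...,2]>.06)&(W[...,0]>.2)&(W[...,0]<.75);Q=W[ob]
for y in np.arange(-.6,-.08,.05):
    q=Q[(Q[:,1]>y)&(Q[:,1]<y+.05)]
    if len(q): print('obs y%.2f'%y,'xmin',q[:,0].min().round(3),'zmax',q[:,2].max().round(2))
# reader
c=optics.calibration('side')
for P in([.72,.13,.3],[.62,.13,.24],[.55,.13,.17]):
    q=np.array(c['attitude']).T@(np.array(P)-c['origin']);print('side px',P,(q[0]/q[2]*c['fx']+c['cx']).round(),(q[1]/q[2]*c['fy']+c['cy']).round(),q[2].round(2))
a=cv2.resize(t['p'][115:205,285:405],(480,360),interpolation=cv2.INTER_CUBIC);
b=cv2.resize(s['p'][110:290,280:480],(400,360),interpolation=cv2.INTER_CUBIC)[:,:320];save('crop2',np.hstack([a,b]))
E
```

```text
rack (array([502. , 316.3]), array([121. , 125.5]), 54.93)
white [277.1682243  244.28971963] 107 (array([530.4, 295.9]), array([88.5,  8.9]), 55.28) [0.532 0.297 0.046]
white [262.68548387 266.16129032] 124 (array([473.5, 336. ]), array([89.3,  9.5]), 54.84) [0.474 0.337 0.046]
tab 7 [ 0.4597 -0.026 ] [ 0.46  -0.027  0.04 ]
pointer 15 [0.4994 0.0276]Traceback (most recent call last):
  File "<stdin>", line 21, in <module>
  File "<stdin>", line 9, in rect
  File "<stdin>", line 7, in rays
  File "h.py", line 11, in ray
    c=optics.calibration(n); r=np.array(c['attitude'])@np.array([(u-c['cx'])/c['fx'],(v-c['cy'])/c['fy'],1]); o=np.array(c['origin'])
ValueError: time passes only in moves, steps and waits
```

```bash
sed -i 's/^from rig.*/from rig import manip, effector, optics, workorder\nCAL={n:optics.calibration(n) for n in("top","side")}/; s/c=optics.calibration(n)/c=CAL[n]/' h.py
cat >> h.py <<'E'
V,U=np.mgrid[:400,:640]
def reg(a,b,c,d): return (U>a)&(U<b)&(V>c)&(V<d)
def rays(m,z,n='top'): return np.array([ray(n,u,v,z)[:2] for v,u in np.argwhere(m)],np.float32)
def rect(m,z):
    c,wh,a=cv2.minAreaRect(rays(m,z)*1000); return np.round(c,1),np.round(wh,1),round(a,2)
def proj(n,P):
    c=CAL[n]; q=np.array(c['attitude']).T@(np.array(P)-c['origin']); return (q[:2]/q[2]*c['fx']+[c['cx'],c['cy']]).round(1),q[2].round(3)
E
python3 - <<'E'
from h import *
t=np.load('top0.npz');s=np.load('side0.npz')
W=cloud('top',t['d']);S=cloud('side',s['d']);p=t['p'].astype(int)
hsv=cv2.cvtColor(t['p'],cv2.COLOR_RGB2HSV).astype(int)
g=reg(362,432,222,280)&(hsv[...,2]>100)
print('dimbox',rect(g,.034))
ring=reg(388,408,229,249)&(hsv[...,2]>205)
c,r=cv2.minEnclosingCircle(rays(ring,.036)*1000);print('ring',ring.sum(),np.round(c,1),r)
dk=reg(394,404,234,246)&(p.max(-1)<95);print('hub',dk.sum(),rays(dk,.045).mean(0).round(4))
kb=reg(374,394,243,259)&(p.max(-1)<50);print('knob',kb.sum(),rays(kb,.074).mean(0).round(4), np.nanmax(W[kb][:,2]))
hs=cv2.cvtColor(s['p'],cv2.COLOR_RGB2HSV).astype(int)
red=reg(236,252,305,318)&(hs[...,1]>150)&((hs[...,0]<10)|(hs[...,0]>170)); print('tab side',red.sum(),rays(red,.037,'side').mean(0).round(4))
ob=(W[...,1]<-.08)&(W[...,2]>.06)&(W[...,0]>.2)&(W[...,0]<.75);Q=W[ob]
for y in np.arange(-.6,-.08,.05):
    q=Q[(Q[:,1]>y)&(Q[:,1]<y+.05)]
    if len(q): print('obs y%.2f'%y,'xmin',q[:,0].min().round(3),'zmax',q[:,2].max().round(2))
for P in([.72,.13,.3],[.62,.13,.24],[.55,.13,.17]): print(P,proj('side',P))
# reader head planes
m=reg(315,375,115,190)&(W[...,2]>.2)
print('head pts',m.sum(),np.nanpercentile(W[m],[1,50,99],axis=0).round(3))
for v in range(124,172,3): print(v,[tuple((W[v,u]*1000).round().astype(int)) for u in(334,342,350,358,364) if m[v,u]])
a=cv2.resize(t['p'][115:205,285:405],(480,360),interpolation=cv2.INTER_CUBIC);
b=cv2.resize(s['p'][110:290,280:480],(400,360),interpolation=cv2.INTER_CUBIC)[:,:320];save('crop2',np.hstack([a,b]))
E
```

```text
dimbox (array([511.5, -26.8]), array([160.7, 130.6]), 86.02)
ring 53 [540.2 -30.3] 16.312206268310547
hub 1 [ 0.533  -0.0209]
knob 5 [0.5066 0.0223] 0.07805068482659783
tab side 10 [ 0.4608 -0.0275]
obs y-0.35 xmin 0.569 zmax 0.1
obs y-0.30 xmin 0.508 zmax 0.65
obs y-0.25 xmin 0.467 zmax 0.7
obs y-0.20 xmin 0.481 zmax 0.7
obs y-0.15 xmin 0.494 zmax 0.54
[0.72, 0.13, 0.3] (array([368.2, 131.3]), np.float64(0.745))
[0.62, 0.13, 0.24] (array([317.9, 164.5]), np.float64(0.748))
[0.55, 0.13, 0.17] (array([283.6, 201.1]), np.float64(0.759))
head pts 1435 [[0.687 0.092 0.261]
 [0.729 0.13  0.298]
 [0.796 0.161 0.321]]
124 [(np.int64(782), np.int64(139), np.int64(300)), (np.int64(783), np.int64(120), np.int64(295))]
127 [(np.int64(782), np.int64(155), np.int64(278)), (np.int64(776), np.int64(138), np.int64(297)), (np.int64(779), np.int64(119), np.int64(285))]
130 [(np.int64(771), np.int64(138), np.int64(288)), (np.int64(772), np.int64(120), np.int64(286)), (np.int64(770), np.int64(102), np.int64(291))]
133 [(np.int64(765), np.int64(156), np.int64(287)), (np.int64(763), np.int64(139), np.int6
[... 1806 characters left out ...]
64(105), np.int64(296)), (np.int64(710), np.int64(90), np.int64(285))]
160 [(np.int64(708), np.int64(156), np.int64(267)), (np.int64(703), np.int64(140), np.int64(289)), (np.int64(702), np.int64(122), np.int64(291)), (np.int64(703), np.int64(104), np.int64(285)), (np.int64(704), np.int64(90), np.int64(282))]
163 [(np.int64(697), np.int64(140), np.int64(286)), (np.int64(697), np.int64(122), np.int64(283)), (np.int64(697), np.int64(104), np.int64(282))]
166 [(np.int64(691), np.int64(140), np.int64(281)), (np.int64(691), np.int64(121), np.int64(277)), (np.int64(694), np.int64(101), np.int64(262))]
169 [(np.int64(688), np.int64(138), np.int64(264)), (np.int64(687), np.int64(120), np.int64(266))]
```

View pics/crop2.png

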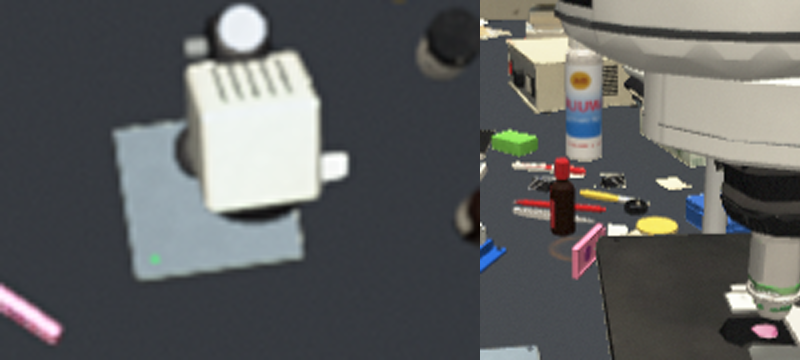

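The crop shows the white reader head at top px (318–365,128–168) above its grey foot. The head's front face slopes at 45° and it hides the lens ring, which is just visible at about (348,169). In the side view the microscope hides the reader. Next I fit the reader's heading and axis, and check IK for every key pose.

```bash
cat >> h.py <<'E'
Zd=np.array([0,0,-1.])
def down(yx): # tool pointing down, tool y horizontal along yx
    y=np.array([yx[0],yx[1],0.]);y/=np.linalg.norm(y); return np.stack([np.cross(y,Zd),y,Zd],1)
PIV=np.array([.5402,-.0303])
E
python3 - <<'E'
from h import *
t=np.load('top0.npz');W=cloud('top',t['d']);hsv=cv2.cvtColor(t['p'],cv2.COLOR_RGB2HSV).astype(int)
def plane(m):
    Q=W[m];c=Q.mean(0);n=np.linalg.svd(Q-c)[2][2];n*=np.sign(n[2]);return n.round(3),c.round(4),n@c,m.sum(),np.degrees(np.arctan2(n[1],n[0])).round(1)
print('front',plane(reg(337,360,149,164)));print('back',plane(reg(337,358,131,140)))
foot=reg(305,370,130,195)&(hsv[...,2]>100)&(abs(W[...,2]-.016)<.012)
n,l,st,_=cv2.connectedComponentsWithStats(foot.astype(np.uint8));foot=l==1+st[1:,4].argmax();print('foot',rect(foot,.016),foot.sum())
P=rays(foot,.016)
head=reg(315,372,120,180)&(hsv[...,2]>160)&(W[...,2]>.24);print('head sil',cv2.boxPoints(cv2.minAreaRect(np.argwhere(head)[:,::-1].astype(np.float32))).round(1))
dk=reg(330,368,160,176)&(t['p'].max(-1)<45)
for v in range(163,174): print(v,t['p'][v,332:366:2].max(-1))
print('knob',ray('top',385,250.4,.074).round(4))
R0=down([0,1])
for n,yx,pos in[('k0',[.818,.576],[.5085,.0147,.1]),('k1',[.04,1],[.485,-.028,.1]),('sl',[-.819,.57],[.525,.285,.043])]:
    for s in(1,-1):
        q=manip.inverse_kinematics(np.array(pos),down(np.array(yx)*s));print(n,s,None if q is None else np.round(q,2))
for yaw in(0,6,11):
    a=np.radians(yaw);d=np.array([np.cos(a),np.sin(a),0]);l=np.array([-d[1],d[0],0]);up=np.array([0,0,1.])
    y=(d+up)/2**.5;z=(d-up)/2**.5;S=np.array([.64,.125,.17])
    T=S+l*.045-z*.019
    for s in(1,-1):
        R=np.stack([np.cross(y*s,z),y*s,z],1);q=manip.inverse_kinematics(T,R);print('spot',yaw,s,None if q is None else np.round(q,2))
E
```

```text
Traceback (most recent call last):
numpy.linalg.LinAlgError: SVD did not converge
```

```bash
python3 - <<'E'
from h import *
t=np.load('top0.npz');W=cloud('top',t['d']);hsv=cv2.cvtColor(t['p'],cv2.COLOR_RGB2HSV).astype(int)
def plane(m):
    Q=W[m];Q=Q[np.isfinite(Q[:,0])]
    for _ in range(3):
        c=Q.mean(0);n=np.linalg.svd(Q-c,full_matrices=False)[2][2];n*=np.sign(n[2]);Q=Q[abs((Q-c)@n)<.006]
    return n.round(3),c.round(4),n@c,len(Q),np.degrees(np.arctan2(n[1],n[0])).round(1)
print('front',plane(reg(337,360,149,164)));print('back',plane(reg(337,358,131,140)))
foot=reg(305,370,130,195)&(hsv[...,2]>100)&(abs(W[...,2]-.016)<.012)
n,l,st,_=cv2.connectedComponentsWithStats(foot.astype(np.uint8));foot=l==1+st[1:,4].argmax();print('foot',rect(foot,.016),foot.sum())
for v in range(163,174): print(v,t['p'][v,332:366:2].max(-1))
print('knob',ray('top',385,250.4,.074).round(4))
for n,yx,pos in[('k0',[.818,.576],[.5085,.0147,.1]),('k1',[.04,1],[.485,-.028,.1]),('sl',[-.819,.57],[.525,.285,.043])]:
    for s in(1,-1):
        q=manip.inverse_kinematics(np.array(pos),down(np.array(yx)*s));print(n,s,None if q is None else np.round(q,2))
for yaw in(0,6,11):
    a=np.radians(yaw);d=np.array([np.cos(a),np.sin(a),0]);l=np.array([-d[1],d[0],0]);up=np.array([0,0,1.])
    y=(d+up)/2**.5;z=(d-up)/2**.5;S=np.array([.64,.125,.17])
    T=S+l*.045-z*.019
    for s in(1,-1):
        R=np.stack([np.cross(y*s,z),y*s,z],1);q=manip.inverse_kinematics(T,R);print('spot',yaw,s,None if q is None else np.round(q,2))
E
```

```text
front (array([-0.709, -0.098,  0.698]), array([0.7087, 0.1261, 0.296 ]), np.float64(-0.30843363315019445), 307, np.float64(-172.2))
back (array([0.72 , 0.079, 0.689]), array([0.7546, 0.1275, 0.3027]), np.float64(0.7622477534015789), 159, np.float64(6.3))
foot (array([757.1, 129.3]), array([110.5, 118.6]), 7.25) 944
163 [179 175 190 243 245 244 244 245 244 244 245 244 244 245 244 242 158]
164 [178 178 188 242 244 244 245 245 245 246 247 245 239 237 225 201 104]
165 [178 178 194 242 244 246 248 246 242 240 236 214 172 130  97  80  64]
166 [177 178 188 241 244 240 239 225 193 154 101  74  45  40  52  60  62]
167 [177 177 166 215 206 167 129  80  60  43  27  20  20  95  64  63  63]
168 [178 179 178 161  88  44  32  23  23  22  24  28  64 162  70  63  63]
169 [179 179 180 175 135  64  37  29  28  30  41  78 137 181  66  63  62]
170 [180 179 178 179 179 137 115  87  87  87 116 147 179 177  63  64  63]
171 [179 177 177 176 178 177 178 155 154 156 178 179 181 178  74  62  63]
172 [177 175 176 176 177 178 180 180 181 180 179 181 180 180  88  61  63]
173 [177 176 176 175 177 179 178 181 182 179 180 180 181 181 115  61  63]
knob [0.5074 0.0127 0.074 ]
k0 1 [-0.1   0.35 -0.38  0.85  0.    0.86]
k0 -1 [-0.1   0.35 -0.38  0.85  0.   -2.28]
k1 1 [-0.19  0.3  -0.44  0.83  0.   -0.15]
k1 -1 [-0.19  0.3  -0.44  0.83  0.    2.99]
sl 1 [ 0.39  0.56 -0.19  0.82  0.   -0.57]
sl -1 [ 0.39  0.56 -0.19  0.82  0.    2.57]
spot 0 1 [ 0.24  0.13 -0.8  -0.13 -0.17  1.75]
spot 0 -1 [ 0.24  0.13 -0.8  -0.13 -0.17 -1.4 ]
spot 6 1 [ 0.19  0.11 -0.83 -0.15 -0.06  1.63]
spot 6 -1 [ 0.19  0.11 -0.83 -0.15 -0.06 -1.51]
spot 11 1 [ 0.15  0.1  -0.85 -0.16  0.03  1.54]
spot 11 -1 [ 0.15  0.1  -0.85 -0.16  0.03 -1.6 ]
```

All poses are reachable. The slide is 88.5 × 8.9 mm with its top at 46 mm, on the 35 mm slot. The tab is 80.2 mm from the pivot, so the sizes check out. The reader heading is about 7.2°. Now the lever, which needs to swing from 125° to 178° (about 0.92 rad).

```bash
cat >> h.py <<'E'
def lever_pose(deg,z,r=.055):
    a=np.radians(deg); return np.r_[PIV+r*np.array([np.cos(a),np.sin(a)]),z],down([np.sin(a),-np.cos(a)])
def look(name):
    p,d=cap('top'); hsv=cv2.cvtColor(p,cv2.COLOR_RGB2HSV).astype(int)
    red=reg(365,430,222,280)&(hsv[...,1]>110)&((hsv[...,0]<10)|(hsv[...,0]>170)); T=rays(red,.038).mean(0)-PIV
    p2,_=cap('side'); return p,p2,np.degrees(np.arctan2(T[1],T[0]))
E
python3 - <<'E'
from h import *
q=manip.current_q()
R=manip.current_tool_rot(); p=manip.current_eef_pos()
manip.move_pose(np.array([.105,-.365,.27]),R)
qa=np.array(manip.current_q()); qa[0]=-.1; qa[5]=.86; manip.move_joints(qa)
effector.set_gripper(.045,20)
P,R=lever_pose(125.2,.11); manip.move_pose(P,R)
P[2]=.068; print('touch',manip.move_straight(P,v=.1,force_limit=8))
effector.set_gripper(0,20); print('open',manip.current_opening(),manip.current_grip_force(),manip.current_eef_pos())
for a in np.linspace(125.2,177.7,8)[1:]:
    P,R=lever_pose(a,.068); manip.move_straight(P,R,v=.06); print(a.round(1),np.round(manip.current_contact_force(),1))
print('t',manip.current_time_s(),manip.current_opening())
p,p2,ta=look('x');print('tab ang',ta)
effector.set_gripper(.045); P[2]=.13; manip.move_straight(P,v=.15)
P=np.array([.38,.12,.25]); manip.move_pose(P,R)
p,d=cap('top');p2,_=cap('side'); np.savez('t1.npz',p=p,p2=p2,d=d)
a=cv2.resize(p[220:280,357:437],(400,300),interpolation=cv2.INTER_CUBIC);b=cv2.resize(p2[270:360,216:336],(400,300),interpolation=cv2.INTER_CUBIC);save('lev1',np.hstack([a,b]))
print('t',manip.current_time_s())
E
```

```text
touch False
open 0.01319926756724491 20.42376427736599 [0.5092072  0.01459036 0.0688273 ]
132.7 [-0.7  0.5  6. ]
140.2 [-1.5  0.4  5.3]
147.7 [0.  0.4 5.1]
155.2 [-0.9  0.5  5.1]
162.7 [-1.   0.9  5.2]
170.2 [0.6 0.3 5.7]
177.7 [ 0.3 -0.2  5.7]
t 6.875 0.013143268276295063
tab ang 177.55948319600404
t 8.925
```

View pics/lev1.png

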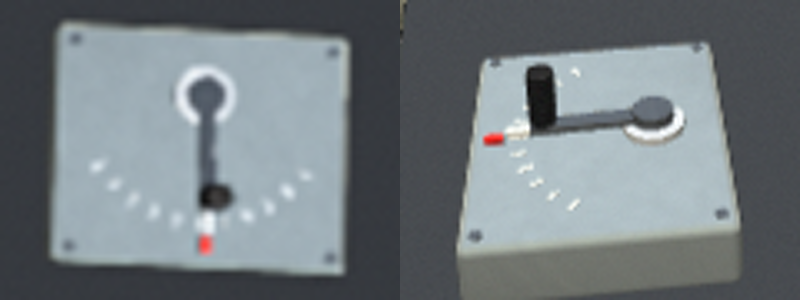

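The white pointer at crop (208,222) sits directly behind the red tab at (205,244) in both views. I'll put a number on the residual angle.

```bash
cat > lev.py <<'E'
from h import *
def meas(p,p2,d=None):
    for n,q,zt in(('top',p,.038),('side',p2,.038)):
        hsv=cv2.cvtColor(q,cv2.COLOR_RGB2HSV).astype(float)
        B=(365,430,222,280) if n=='top' else (230,320,285,350)
        def cen(m,w,z):
            w=np.where(m,w,0);u,v=(U*w).sum()/w.sum(),(V*w).sum()/w.sum();return ray(n,u,v,z)[:2],(u.round(1),v.round(1))
        red=reg(*B)&(hsv[...,1]>90)&((hsv[...,0]<10)|(hsv[...,0]>170))
        T,tp=cen(red,hsv[...,1],zt)
        br=(hsv[...,2]>205)&(hsv[...,1]<40)
        W=np.array([ray(n,u,v,.042)[:2] for v,u in np.argwhere(reg(*B))]).reshape(-1,2); mm=np.zeros((400,640));mm[reg(*B)]=np.hypot(*(W-PIV).T)
        wp=br&(mm>.060)&(mm<.077)
        k,l,st,_=cv2.connectedComponentsWithStats(wp.astype(np.uint8),connectivity=4); wp=l==1+st[1:,4].argmax()
        Pn,pp=cen(wp,hsv[...,2]-190,.042)
        rg=br&(mm>0)&(mm<.025); C=rays(rg,.036,n); A=np.c_[2*C,np.ones(len(C))]; s=np.linalg.lstsq(A,(C**2).sum(1),rcond=None)[0][:2]
        an=[np.degrees(np.arctan2(*(X-PIV)[::-1])) for X in(T,Pn)]
        print(n,'tab',T.round(4),tp,'ptr',Pn.round(4),pp,wp.sum(),'ring',s.round(4),'ang',np.round(an,2),'using own ring',[np.degrees(np.arctan2(*(X-s)[::-1])).round(2) for X in(T,Pn)])
if __name__=='__main__':
    t=np.load('t1.npz');meas(t['p'],t['p2'])
    a=np.load('top0.npz')['p'];b=np.load('side0.npz')['p'];meas(a,b)
E
python3 lev.py
```

```text
top tab [ 0.4592 -0.0258] (np.float64(397.5), np.float64(268.5)) ptr [ 0.4703 -0.0267] (np.float64(398.0), np.float64(264.3)) 13 ring [ 0.5397 -0.0302] ang [176.81 177.04] using own ring [np.float64(176.83), np.float64(177.07)]
side tab [ 0.461  -0.0287] (np.float64(243.6), np.float64(311.3)) ptr [ 0.4735 -0.0271] (np.float64(250.9), np.float64(307.8)) 28 ring [ 0.5418 -0.0265] ang [178.88 177.25] using own ring [np.float64(-178.38), np.float64(-179.47)]
top tab [ 0.4592 -0.0258] (np.float64(397.5), np.float64(268.5)) ptr [0.5004 0.0275] (np.float64(377.5), np.float64(253.5)) 17 ring [ 0.54   -0.0303] ang [176.81 124.52] using own ring [np.float64(176.83), np.float64(124.41)]
side tab [ 0.4611 -0.0287] (np.float64(243.6), np.float64(311.3)) ptr [ 0.4763 -0.0602] (np.float64(253.2), np.float64(319.8)) 12 ring [ 0.5414 -0.0259] ang [ 178.88 -154.88] using own ring [np.float64(-177.98), np.float64(-152.19)]
```

The top view gives +0.2° and the side view about −1.3°, so the lever is at the tab to within roughly 0.01–0.02 rad. Now the slide.

```bash
python3 - <<'E'
from h import *
xs=np.array([.5736,.8192]);ys=np.array([-.8192,.5736])
c=np.array([.5305,.296])-.016*xs
R=down(ys)
manip.move_pose(np.r_[c,.16],R); effector.set_gripper(.04,30)
print('touch',manip.move_straight(np.r_[c,.043],v=.1,force_limit=6),manip.current_eef_pos().round(4))
effector.set_gripper(0,40); print('open',manip.current_opening(),manip.current_grip_force(),manip.current_eef_pos().round(4),manip.current_contact_force().round(1))
manip.move_straight(np.r_[c,.10],v=.06); manip.move_straight(np.r_[c,.22],v=.15)
print(manip.current_opening(),manip.current_grip_force(),manip.current_time_s(),manip.current_q().round(2))
p,d=cap('top');p2,d2=cap('side');np.savez('t2.npz',p=p,d=d,p2=p2,d2=d2)
u,v=proj('side',np.r_[c+.03*xs,.2])[0].astype(int);print(u,v)
save('gr',cv2.resize(p2[max(v-75,0):v+75,u-100:u+100],(800,600),interpolation=cv2.INTER_CUBIC))
E
```

```text
touch False [0.522  0.2832 0.0437]
open 0.0071288994848011916 42.71702527999878 [0.5217 0.283  0.0435] [-0.   0.2  1.5]
0.006866302059139777 42.36878156661987 13.825 [ 0.39  0.42  0.07  1.22  0.   -0.57]
270 164
```

View pics/gr.png

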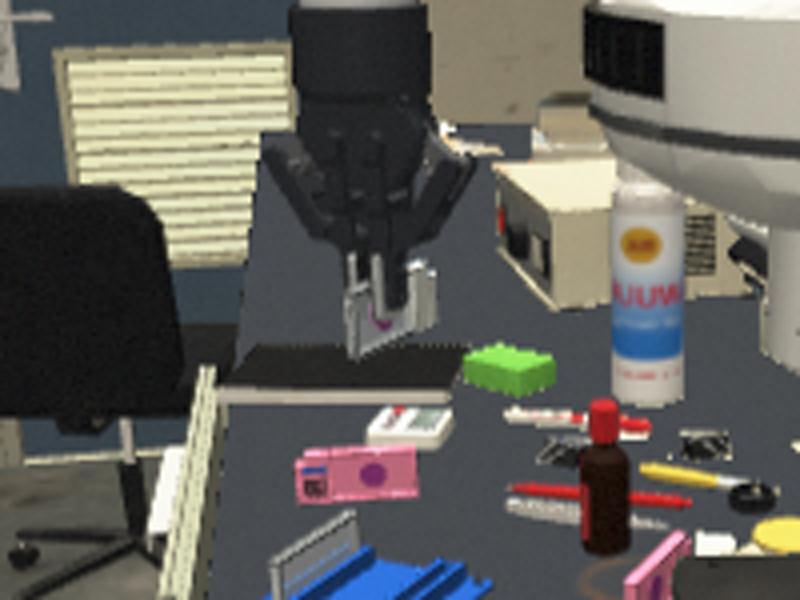

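The slide is held by its clear pane, level and with the frosted end free, at crop (385,300). The blank still stands in the rack. Now I move it to the reading spot.

```bash
cat >> h.py <<'E'
YAW=np.radians(7.1); D=np.array([np.cos(YAW),np.sin(YAW),0]); L=np.array([-D[1],D[0],0]); UP=np.array([0,0,1.])
SPOT=.643*D+.034*L+.17*UP
YS=(D+UP)/2**.5; ZS=(UP-D)/2**.5; XS=-L
RS=np.stack([np.cross(YS,-ZS),YS,-ZS],1)
TS=SPOT-.004*YS-.0468*XS+.0195*ZS
E
python3 - <<'E'
from h import *
print(SPOT.round(4),TS.round(4))
manip.move_pose(TS-.10*D+.01*UP,RS)
print(manip.move_straight(TS,v=.1,force_limit=10))
manip.hold(.3)
print(manip.current_eef_pos().round(4),(manip.current_tool_rot()-RS).round(3).max(),manip.current_opening(),manip.current_q().round(2),manip.current_time_s(),manip.current_contact_force().round(1))
p,d=cap('top');p2,d2=cap('side');np.savez('t3.npz',p=p,d=d,p2=p2,d2=d2)
print(proj('top',SPOT),proj('side',SPOT))
(u,v),_=proj('top',SPOT);u,v=int(u),int(v);(a,b),_=proj('side',SPOT);a,b=int(a),int(b)
save('spot',np.hstack([cv2.resize(p[v-75:v+75,u-50:u+50],(400,600),interpolation=cv2.INTER_CUBIC),cv2.resize(p2[b-75:b+75,a-50:a+50],(400,600),interpolation=cv2.INTER_CUBIC)]))
E
```

```text
[0.6339 0.1132 0.17  ] [0.6116 0.1576 0.181 ]Traceback (most recent call last):
  File "<stdin>", line 3, in <module>
rig.IKError: the arm cannot take that pose within its joint ranges
```

```bash
python3 - <<'E'
from h import *
for n,o in[('T',0*D),('-5D',-.05*D),('-3D',-.03*D),('-5z',-.05*YS),('+10L',.1*L),('-5D-5up',-.05*D-.05*UP),('-3D+5L',-.03*D+.06*L)]:
    q=manip.inverse_kinematics(TS+o,RS);print(n,None if q is None else np.round(q,2))
E
```

```text
T [ 0.17  0.09 -0.87 -0.17 -0.03  1.6 ]
-5D [ 0.17 -0.01 -0.97 -0.17 -0.03  1.6 ]
-3D [ 0.17  0.03 -0.93 -0.17 -0.03  1.6 ]
-5z [ 0.17  0.1  -0.99 -0.3  -0.03  1.6 ]
+10L [ 0.39  0.14 -0.79 -0.13 -0.19  1.76]
-5D-5up None
-3D+5L [ 0.32  0.06 -0.89 -0.16 -0.14  1.71]
```

```bash
python3 - <<'E'
from h import *
manip.move_pose(TS-.05*D,RS)
print(manip.move_straight(TS,v=.06,force_limit=10))
manip.hold(.3)
print((manip.current_eef_pos()-TS).round(4),abs(manip.current_tool_rot()-RS).round(3).max(),manip.current_opening(),manip.current_q().round(2),manip.current_time_s(),manip.current_contact_force().round(1))
p,d=cap('top');p2,d2=cap('side');np.savez('t3.npz',p=p,d=d,p2=p2,d2=d2)
(u,v),_=proj('top',SPOT);u,v=int(u),int(v);(a,b),_=proj('side',SPOT);a,b=int(a),int(b);print(u,v,a,b)
save('spot',np.hstack([cv2.resize(p[v-75:v+75,u-50:u+50],(400,600),interpolation=cv2.INTER_CUBIC),cv2.resize(p2[b-75:b+75,a-50:a+50],(400,600),interpolation=cv2.INTER_CUBIC)]))
E
```

```text
False
[-0.0002 -0.      0.    ] 0.0 0.006753488197459072 [ 0.17  0.09 -0.87 -0.17 -0.03  1.6 ] 17.0917 [ 0.2 -0.6 -0.6]
349 198 326 200
```

View pics/spot.png

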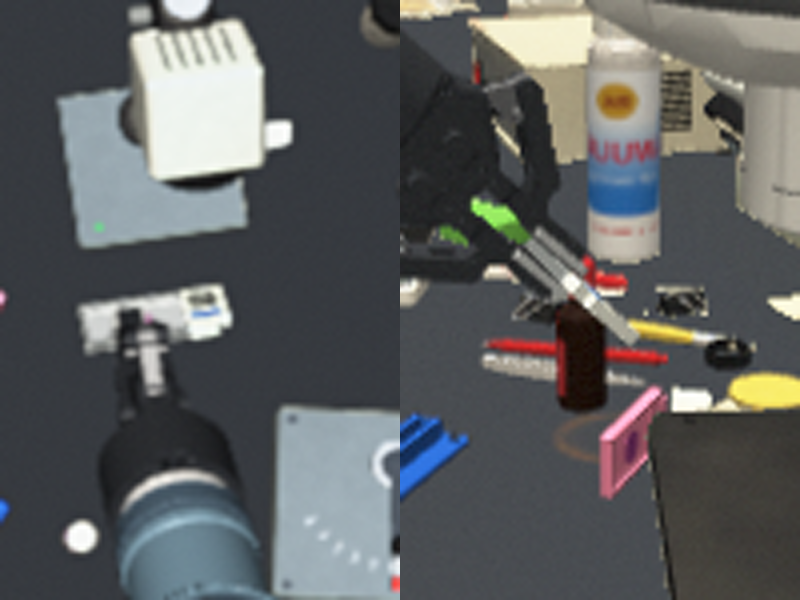

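The label (blue stripe and bars at crop (205,303), i.e. top px (350,199)) faces up towards the lens. The slide is parallel to the reader's foot and the fingers are on the clear pane. I'll check its plane by depth, and check the lever and bystanders before handing in.

```bash
python3 - <<'E'
from h import *
t=np.load('t3.npz');p=t['p'];hsv=cv2.cvtColor(p,cv2.COLOR_RGB2HSV).astype(int);W=cloud('top',t['d'])
m=reg(342,358,191,208)&(abs(W[...,2]-.17)<.03); Q=W[m]
for _ in range(3):
    c=Q.mean(0);n=np.linalg.svd(Q-c,full_matrices=False)[2][2];n*=np.sign(n[2]);Q=Q[abs((Q-c)@n)<.006]
print('frosted c',c.round(4),'off from spot (xs,ys,zs)',[((c-SPOT)@a).round(4) for a in(XS,YS,ZS)],'n',n.round(3),'ang',np.degrees(np.arccos(n@YS)).round(1),len(Q))
t0=np.load('top0.npz');a0=t0['p'].astype(int);s0=np.load('side0.npz')['p'].astype(int)
from lev import meas
try: meas(p,t['p2'])
except Exception as e: print('lev',e)
for n,(u,v) in dict(vial=(319,257),c1=(247,193),c2=(408,167),c3=(398,125),blank=(263,266)).items(): print(n,abs(a0-p)[v-8:v+9,u-8:u+9].mean().round(1))
E
```

```text
frosted c [0.6268 0.1163 0.1743] off from spot (xs,ys,zs) [np.float64(-0.0039), np.float64(-0.0016), np.float64(0.0077)] n [0.677 0.122 0.726] ang 2.7 139
top tab [ 0.4592 -0.0258] (np.float64(397.5), np.float64(268.5)) ptr [ 0.4703 -0.0267] (np.float64(398.0), np.float64(264.3)) 13 ring [ 0.5397 -0.0302] ang [176.81 177.04] using own ring [np.float64(176.83), np.float64(177.07)]
side tab [ 0.461  -0.0287] (np.float64(243.6), np.float64(311.3)) ptr [ 0.4734 -0.0271] (np.float64(250.9), np.float64(307.8)) 28 ring [ 0.5419 -0.0266] ang [178.88 177.26] using own ring [np.float64(-178.47), np.float64(-179.57)]
vial 1.8
c1 0.9
c2 0.8
c3 0.9
blank 0.6
```

Everything else is unchanged. One more check: the label's own centroid (blue and black pixels) cast onto the slide plane.

```bash
python3 - <<'E'
from h import *
t=np.load('t3.npz');p=t['p'];c=CAL['top'];W=cloud('top',t['d']);o=np.array(c['origin']);A=np.array(c['attitude'])
def onp(u,v):
    r=A@np.array([(u-c['cx'])/c['fx'],(v-c['cy'])/c['fy'],1]);return o+r*(((SPOT-o)@YS)/(r@YS))
hsv=cv2.cvtColor(p,cv2.COLOR_RGB2HSV).astype(int)
wh=reg(340,362,186,212)&(hsv[...,2]>110)&(t['d']>0)
X=np.array([[(onp(u,v)-SPOT)@a*1000 for a in(XS,ZS)] for v,u in np.argwhere(wh)]);print('bright bounds xs,zs',np.percentile(X,[2,98],axis=0).round(1))
s=reg(345,356,192,207)&((hsv[...,2]<150)|(hsv[...,1]>90))&(cv2.erode(cv2.morphologyEx(wh.astype(np.uint8),cv2.MORPH_CLOSE,np.ones((7,7))),np.ones((3,3)))>0)
v,u=np.argwhere(s).mean(0);print('label',s.sum(),u,v,[((onp(u,v)-SPOT)@a*1000).round(1) for a in(XS,ZS)])
for v in range(190,210): print(v,hsv[v,338:362,2])
E
```

```text
bright bounds xs,zs [[-23.1 -16.1]
 [ 13.8  32.8]]
label 18 349.3888888888889 198.16666666666666 [np.float64(0.3), np.float64(-0.3)]
190 [63 63 64 63 63 62 63 62 63 64 64 63 64 64 64 64 63 64 64 63 64 64 62 63]
191 [64 64 63 61 63 63 65 63 63 63 63 64 62 63 62 63 63 64 63 64 64 64 64 63]
192 [63 63 63 63 63 64 63 63 63 63 62 60 62 61 61 61 62 63 63 63 64 62 63 63]
193 [64 63 63 62 62 62 61 59 61 63 64 69 70 69 70 73 68 61 62 64 64 64 63 64]
194 [ 62  62  61  62  63  63  69  70  78  99 115 137 151 161 175 169 122  67
  62  63  62  64  64  63]
195 [ 61  63  70  76  84 101 151 177 166 170 182 203 203 209 239 244 188  75
  61  63  63  63  64  63]
196 [114 119 138 154 154 163 222 240 210 181 181 187 157 132 195 241 207  89
  61  61  62  64  63  62]
197 [194 203 214 223 215 203 231 219 146 116 122 128 116  92 129 218 221 135
  65  60  62  63  63  65]
198 [228 234 234 231 229 227 237 233 164 123 125 117 108  95 139 224 242 186
  75  60  64  63  64  63]
199 [226 229 228 222 219 217 231 243 222 176 173 190 200 187 191 222 244 208
  89  59  62  62  65  64]
200 [211 213 212 212 212 211 214 235 
[... 267 characters left out ...]
 64]
203 [119 157 182 201 212 212 211 211 233 245 245 245 245 245 247 244 240 246
 200  78  59  62  62  63]
204 [ 43  53  95 164 196 193 192 181 230 248 247 247 246 246 246 227 182 187
 144  68  62  64  63  62]
205 [ 65  56  71 129 164 154 149 167 226 247 248 248 248 249 250 222 119  77
  69  60  62  64  64  63]
206 [ 99  75  76 116 150 145 134 145 189 240 248 243 239 238 233 186  98  61
  60  62  63  62  63  63]
207 [106  73  70  99 124 124 117 118 155 210 216 179 152 128  94  73  63  62
  62  63  63  64  63  64]
208 [90 59 56 84 98 86 74 62 67 82 82 72 66 62 58 61 62 63 62 62 63 63 64 63]
209 [143 123  99  68  65  64  63  60  60  61  60  60  62  63  62  64  63  63
  63  64  65  63  64  62]
```

The label centroid lies within 0.5 mm of the computed reading spot, so I'm handing in.

```bash
python3 - <<'E'
from h import *
print(manip.current_time_s(),manip.current_opening(),workorder.hand_in())
E
```

```text
the job is handed in; nothing more can be done
17.1917 0.006943661050923258 None
```

I handed the job in at 17.2 s: the lever is at the red tab to within about 1–2°, and the notched slide is held by its clear part with its label facing the lens, within 1 mm of the reading spot I computed from the top camera only, as the microscope hides the reader from the side camera; the blank slide, bottles and vial were unmoved in the last top picture.

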